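# Restock the field reagent kit and latch it

### The job

Restock the yellow field kit: swing its hasp back off the lid until it stands upright or beyond, open the lid until it stands upright by itself, move every used white-capped jar from the case to an empty compartment of the turquoise bin, and every red-capped jar from the bin to an empty foam well of the case, each standing upright on the floor of a place of its own. When all are in, shut the lid fully and only then swing the hasp flat down over the catch. Never raise the lid under the hasp, leave the blue-capped jars where they are in the bin, and do not disturb the other things on the bench.

Things in the scene. Friction and masses are not known exactly. Their poses are not given: they have to be found in the camera images.
- case: Yellow kit case, fixed, 120 x 312 mm (x, y), 60 high with lid shut. Origin: centre of underside; front looks to its -x, z up. Floor 5 mm up, walls 6 thick, rim 54 up. Dark foam inside (top 29 mm up) has five square wells, each 48 x 48 mm down to the floor, centred at x = 0 and y = -116, -58, 0, 58, 116 mm; one jar fits in each.
- lid (a joint): Angle of the case's flat lid (6 mm thick, 120 mm deep) in rad: 0 shut, grows as its front edge rises; stop at 1.75 (just past upright). The hinge line runs along the case's y axis at its far rim; a stiff hinge, the lid stays where it is left. 160 g.
- lid_hinge (a point): Point on the lid's hinge line, in the middle of the case's far rim (x = +60, y = 0, z = 54 mm in the case's frame); turns with the lid.
- lid_tab (a point): Grip point of the lid's black pull tab: a bar 18 mm wide (along y) and 10 mm thick that stands out 36 mm from the lid's front edge; the point is 22 mm out, 142 mm from the hinge line, at case y = -60 mm. Pinched across its width it can turn between the fingers as the lid swings.
- catch (a point): Brass catch (10 x 6 mm, 10 mm high) on the lid's top near the front edge, at case y = +60 mm; the hasp's slot comes down over it.
- hasp (a joint): Angle of the steel hasp in rad: 0 lying flat on the shut lid over the catch (fastened), 1.57 upright, stop at 2.0 (leaning off the case's front). A little friction: it stays where it is left.
- hasp_hinge (a point): Point on the hasp's hinge line, which runs along the case's y axis at the front rim (x = -64, y = +60, z = 60 mm in the case's frame); turns with the hasp.
- hasp_lip (a point): Middle of the red thumb lip at the hasp's free end, 46 mm from the hinge. The hasp is a slotted strap 20 mm wide (along y), 4 mm thick; the lip is 20 mm wide (along y), 8 mm thick and stands up to 23 mm above the lid's top when the hasp is flat. Can be pinched across its width and turns between the fingers.
- bin: Turquoise stock bin fixed to the table, 134 x 196 mm (x, y), 28 mm high, 2 x 3 compartments (2 across x, 3 across y) at 62 mm pitch, each 52 x 52 mm, 24 mm deep; floor 4 mm thick. Origin: centre of its underside.
- red1: Red-capped reagent jar that starts in the bin; may be absent. 30 mm diameter, 44 mm high, 45 g; origin: centre of its underside, z up. White lower part up to 26 mm, red screw cap (31 mm diameter) from 29 to 44 mm. 
- red2: Red-capped reagent jar that starts in the bin; may be absent. 30 mm diameter, 44 mm high, 45 g; origin: centre of its underside, z up. White lower part up to 26 mm, red screw cap (31 mm diameter) from 29 to 44 mm. 
- red3: Red-capped reagent jar that starts in the bin; may be absent. 30 mm diameter, 44 mm high, 45 g; origin: centre of its underside, z up. White lower part up to 26 mm, red screw cap (31 mm diameter) from 29 to 44 mm. 
- red4: Red-capped reagent jar that starts in the bin; may be absent. 30 mm diameter, 44 mm high, 45 g; origin: centre of its underside, z up. White lower part up to 26 mm, red screw cap (31 mm diameter) from 29 to 44 mm. 
- used1: White-capped, used-up jar that starts in a well of the case; may be absent. 30 mm diameter, 44 mm high, 45 g; origin: centre of its underside, z up. White lower part up to 26 mm, white screw cap (31 mm diameter) from 29 to 44 mm. 
- used2: White-capped, used-up jar that starts in a well of the case; may be absent. 30 mm diameter, 44 mm high, 45 g; origin: centre of its underside, z up. White lower part up to 26 mm, white screw cap (31 mm diameter) from 29 to 44 mm. 
- used3: White-capped, used-up jar that starts in a well of the case; may be absent. 30 mm diameter, 44 mm high, 45 g; origin: centre of its underside, z up. White lower part up to 26 mm, white screw cap (31 mm diameter) from 29 to 44 mm. 
- blue1: Blue-capped jar in the bin, not wanted. 30 mm diameter, 44 mm high, 45 g; origin: centre of its underside, z up. White lower part up to 26 mm, blue screw cap (31 mm diameter) from 29 to 44 mm. 
- blue2: Blue-capped jar in the bin, not wanted. 30 mm diameter, 44 mm high, 45 g; origin: centre of its underside, z up. White lower part up to 26 mm, blue screw cap (31 mm diameter) from 29 to 44 mm. 
- dropper: White dropper bottle with red cap, 32 mm diameter, 75 mm high, a bystander on the table; origin at its underside.
- beaker: Glass beaker, 64 mm diameter, 70 mm high, a bystander.
- slidebox: Blue slide box 80 x 100 x 32 mm, a bystander.
- marker: Black marker pen, 16 mm thick, about 136 mm long, lying on the table between case and bin, a bystander.
- amber_small: Small amber bottle with yellow cap, 60 mm diameter, 130 mm high, a bystander.

How it is judged:
By the outcome, as a careful person would: the job done as asked, in the order asked, and still so for the second after the job is handed in, with the robot touching nothing.
Of red1, red2, red3, red4 only 3 to 4 are there at a start; the rules pass over those that are not, and their reading is None.
Of used1, used2, used3 only 1 to 2 are there at a start; the rules pass over those that are not, and their reading is None.
At some moment in a run one of red1, red2, red3, red4 may be knocked a few centimetres aside while the robot is not near it.
It also fails if it takes over 210 s, if anything falls off the work surface, if the arm or the gripper's body presses on something with over 40 N, if the wrist force passes 120 N, or if a joint passes its speed limit or range.

### The arm

A 6-joint arm with a two-finger parallel gripper is mounted at the origin on the work surface. World frame = base frame: x ahead of the robot, y to its left, z up, the work surface at z = 0. Lengths are in mm, angles in rad, forces in N, time in s.
With the tool pointing down it reaches from about 225 to 725 mm from the base axis. Payload 3.1 kg.
Tool frame: the origin (TCP) lies on the centre line of the jaws, within the pads' length; the fingertips stand arm.finger_overhang ahead of it and the grasp point (between the pads) lies 8 mm behind it (arm.finger_overhang is the distance from the TCP to the fingertips, in mm); z points along the fingers, y is the line along which they close (so a half turn about z gives the same grasp; the last joint's range is limited). The gripper opens to 85 mm and grips with 20 to 120 N. Pads are 22 mm wide; open, the fingers measure 114 mm over their backs; the gripper's body (76 mm by 85 mm) begins 54 mm behind the grasp point. The pads swing forward as they close: fully open they stand 13 mm farther back than shut.
Start: joints at [-1.229, 0.048, 0.099, 1.622, 0, 1.443], TCP at [237.656, -468.121, 242.312] pointing down, gripper open.
Joint ranges: [-2.91, 2.91], [-0.99, 1.94], [-1.21, 1.42], [-2.12, 2.29], [-1.49, 1.47], [-3.14, 3.14]. Speed limits (rad/s): [2.79, 2.79, 3.14, 3.14, 3.14, 3.14].

### API

Orientations are given as a rotation vector (axis times angle).
In Python, from bench import arm, imaging gives the robot as it stands.
- The arm moves only by the tool play_rows, never from a script. Its argument "increments" is a list of rows, each a list of 7 numbers: the shift along the tool's x, y, z in mm, then the turn, a rotation vector about the tool's x, y, z in rad, then the finger opening in mm, from 0 to 85.4. In form: [[x, y, z, ax, ay, az, fingers], ...]. A call has 1 to 20 rows; each row is the pose to reach, as a shift and turn from the pose commanded when the call began, along the tool's axes at that moment; what a row does not reach only later rows make up. A row lasts 1/12 s, in which the tool goes at most 41.7 mm and 7.16 degrees, less where a joint would pass 70% of its speed; a pose out of reach is approached as far as the arm can. A call with a gripper value outside its range is refused whole. The fingers move at their own pace and stop on an object; "grip_force" is the grip in N (left out, the last holds). Time passes only in rows, so rows that repeat a pose let the fingers close. It gives the time, the measured TCP pose, the force, the opening and the grip force at its end, in the units of the state.
- arm.get_state(): the state, without advancing time (a new reading comes with each control period).
- imaging.grab_frame(name): name is "scene" or "top"; returns a dict with "image" (420x560x3 uint8, red, green, blue), "depth" (420x560 float32, mm along the optical axis (not along the pixel's ray), 0 where there is no reading), "mtx" (3x3 intrinsics, pixels), "distortion" ([k1, k2, p1, p2, k3] as OpenCV has them; the pictures are not rectified), "R" (3x3) and "t" (3): a world point X has camera coordinates R X + t. Camera axes: x right, y down, z forward; pixel columns grow to the right and rows downward; lengths in mm; the calibration is good to about 2 mm. A picture is of the moment at which its call begins.
- arm.finish_job(): hands the job in; it is judged then, once.
The state is a dict: "time_s": time; "joints": joint angles; "joint_velocities": joint speeds; "tau": joint torques, N m; "tcp_pos": TCP position; "tcp_rot": TCP orientation; "force": force on the tool from outside, world axes, zero at the start; "moment": the same for the moment, N m; "finger_gap": finger opening in mm; "grip_force": force on a finger pad.
Only numpy, scipy, OpenCV 4.12 (cv2) and the standard library are available. Lean on these libraries where they do the work, as an engineer would, in place of code of your own. Each camera call takes 0.05 s, during which the arm holds its last target. There are 200 camera calls.

## Working session

There is one attempt and no reset: what is moved stays moved. The work goes in short steps, Python scripts to look and compute and a tool call to move; the robot and the scene stay as the last step left them, time stands still between calls to the robot, and variables do not carry over. Pictures are saved under pics/ and viewed, at most 14 in all, crops included, and the job is handed in when it is done.

Besides the shell and the picture viewer there is one more tool, called as name(argument=value, ...), one argument or row to a line, values as JSON. play_rows: Moves the arm, as the interface text tells. Its arguments: {"type":"object","properties":{"increments":{"type":"array","items":{"type":"array","items":{"type":"number"}}},"grip_force":{"type":"number"}},"required":["increments"]}

```bash
mkdir -p pics; ls; cat > h.py <<'E'
import numpy as np, cv2
from scipy.spatial.transform import Rotation as Ro
from bench import arm, imaging
def grab(name, f=None):
    d=imaging.grab_frame(name)
    if f: cv2.imwrite('pics/'+f,d['image'][:,:,::-1])
    return d
def rays(d,uv):
    uv=np.array(uv,float).reshape(-1,1,2)
    n=cv2.undistortPoints(uv,np.array(d['mtx']),np.array(d['distortion'])).reshape(-1,2)
    R=np.array(d['R']);t=np.array(d['t']).ravel()
    return -R.T@t, np.c_[n,np.ones(len(n))]@R
def onz(d,uv,z):
    o,r=rays(d,uv); return o+r*((z-o[2])/r[:,2])[:,None]
def cloud(d):
    h,w=d['depth'].shape
    uv=np.stack(np.meshgrid(np.arange(w),np.arange(h)),-1).reshape(-1,2)
    o,r=rays(d,uv); return (o+r*d['depth'].reshape(-1,1)).reshape(h,w,3)
E
python3 - <<'E'
from h import *
for n in('scene','top'):
    d=grab(n,n+'0.png'); o,_=rays(d,[[0,0]]); print(n,o.round(), np.array(d['mtx']).round(1).tolist(), d['R'][2])
print(arm.get_state(), arm.finger_overhang)
E
```

```text
pics
scene [868. 361. 743.] [[393.3, 0.0, 278.2], [0.0, 393.3, 205.3], [0.0, 0.0, 1.0]] [-0.33577811 -0.46231088 -0.82068369]
top [ 475.  -26. 1035.] [[437.3, 0.0, 283.7], [0.0, 437.3, 205.2], [0.0, 0.0, 1.0]] [ 0.13123791 -0.01149252 -0.99128428]
{'time_s': 0.1, 'joints': array([-1.22880296e+00,  4.86750943e-02,  9.77537933e-02,  1.62199081e+00,
        1.46215920e-05,  1.44300258e+00]), 'joint_velocities': array([-0.00025342,  0.00140045,  0.00359811,  0.00075167,  0.00028808,
       -0.00067783]), 'tau': array([ 2.06884710e-03, -3.39852011e+01,  3.20935392e+01,  1.57746038e-02,
       -2.12486539e-04,  1.01507172e-05]), 'tcp_pos': array([ 237.48440155, -467.62912676,  241.23465138]), 'tcp_rot': array([-3.05327433e+00, -7.30682602e-01,  3.32203789e-04]), 'force': array([ 0.76384061, -0.50078292,  0.28523058]), 'moment': array([-0.02093801, -0.03770701,  0.01375889]), 'grip_force': 0.0, 'finger_gap': 85.1732501796254} 11.0
```

View pics/top0.png

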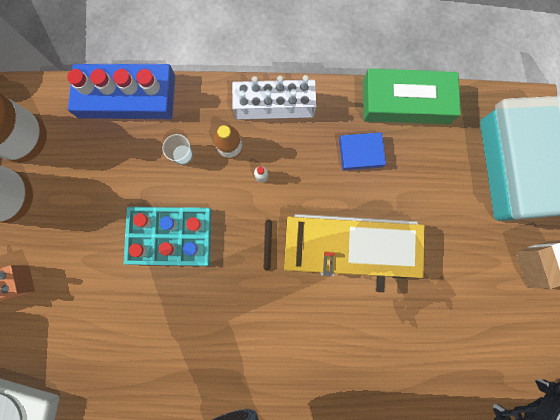

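View pics/scene0.png

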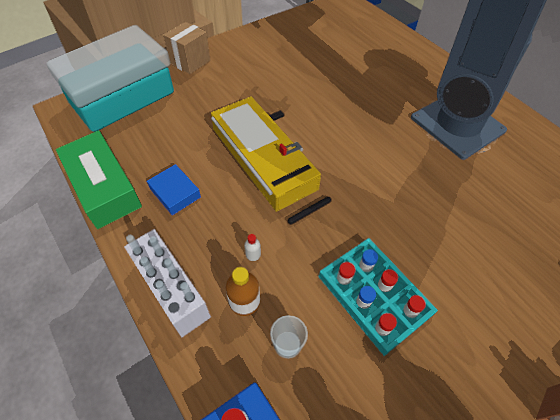

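The top view shows the case at about (285–424, 215–277) with the hasp at (328, 263) and the tab at (380, 284). The bin is at (125–210, 207–265) and holds 4 red and 2 blue jars, so it is full. The marker is at (268, 245).

```bash
cat >> h.py <<'E'
def pose(d,mask,P,zr):
    z=P[:,:,2]; m=mask&(z>zr[0])&(z<zr[1])
    n,l,s,c=cv2.connectedComponentsWithStats(cv2.morphologyEx(m.astype(np.uint8),cv2.MORPH_CLOSE,np.ones((7,7))))
    k=1+np.argmax(s[1:,4]); pts=P[(l==k)&m]
    r=cv2.minAreaRect(pts[:,:2].astype(np.float32))
    return r, pts[:,2].mean(), l==k
def hsv(d): return cv2.cvtColor(d['image'],cv2.COLOR_RGB2HSV).astype(int)
def caps(d,kind,box,zc=48):
    H,S,V=[hsv(d)[:,:,i] for i in range(3)]
    m={'red':((H<8)|(H>172))&(S>150)&(V>90),'blue':(H>100)&(H<125)&(S>130),'white':(S<40)&(V>140)}[kind].astype(np.uint8)
    M=np.zeros_like(m);x0,x1,y0,y1=box;M[y0:y1,x0:x1]=m[y0:y1,x0:x1]
    n,l,s,c=cv2.connectedComponentsWithStats(M)
    return [(onz(d,[c[i]],zc)[0].round(1).tolist(),int(s[i,4])) for i in range(1,n) if s[i,4]>25]
E
python3 - <<'E'
from h import *
for nm in('top','scene'):
    d=grab(nm);P=cloud(d);H=hsv(d);h,s,v=H[:,:,0],H[:,:,1],H[:,:,2]
    y=(h>20)&(h<32)&(s>150)
    r,z,k=pose(d,y,P,(50,68)); print(nm,'case top',r,z)
    t=(h>82)&(h<97)&(s>100)
    r,z,k=pose(d,t,P,(20,36)); print('bin',r,z)
    box=(115,220,195,275) if nm=='top' else (310,445,235,360)
    for c in('red','blue'): print(c,caps(d,c,box))
    # hasp lip
    if nm=='top':
        sub=P[235:300,310:400]; 
        m=((h<8)|(h>172))&(s>150); m[:235]=0;m[285:]=0;m[:,:310]=0;m[:,345:]=0
        print('lip',P[m].mean(0),P[m].min(0),P[m].max(0))
        m=(v<60);m[:278]=0;m[292:]=0;m[:,:373]=0;m[:,388:]=0
        print('tab',np.median(P[m],0),P[m].min(0),P[m].max(0))
        m=(v<60);m[:218]=0;m[270:]=0;m[:,:294]=0;m[:,305:]=0
        print('blackstrip',P[m].mean(0),P[m].min(0),P[m].max(0))
        m=(v<70);m[:218]=0;m[272:]=0;m[:,:262]=0;m[:,274:]=0
        print('marker',P[m].mean(0),P[m].min(0),P[m].max(0))
        for b in [(215,245,120,160),(160,192,130,166),(250,270,160,184),(338,388,130,170)]:
            q=P[b[2]:b[3],b[0]:b[1]].reshape(-1,3);q=q[q[:,2]>25];print(b,q.min(0).round(),q.max(0).round())
        c=d['image'][195:305,270:440];cv2.imwrite('pics/crop0.png',cv2.resize(c,None,fx=4.5,fy=4.5,interpolation=2)[:,:,::-1])
E
```

```text
top case top ((513.1747436523438, -198.4894256591797), (312.5675964355469, 118.92257690429688), 87.54943084716797) 59.83555354750662
bin ((531.966552734375, 232.41372680664062), (132.51300048828125, 195.87982177734375), 0.5899156928062439) 27.817751647167878
red [([565.6, 290.1, 48.0], 132), ([559.2, 168.0, 48.0], 129), ([501.9, 228.5, 48.0], 132), ([496.9, 296.9, 48.0], 142)]
blue [([560.3, 229.6, 48.0], 149), ([503.3, 174.2, 48.0], 159)]
lip [ 496.88787286 -137.05365015   84.56667088] [ 493.88771407 -145.908341     81.90554946] [ 500.41564374 -128.27534666   87.94433775]
tab [ 433.38661256 -253.60740977   62.37511912] [ 421.48984858 -259.73000883   59.95563066] [ 445.28337655 -247.4848107    64.79460757]
blackstrip [496.69172889 -77.45220242  62.35855136] [495.60033592 -77.49727001  61.81054823] [497.78312186 -77.40713482  62.90655449]
marker [511.34959913  -3.44631821  19.11711097] [460.39562174 -25.73582867  -4.11894194] [ 574.57682812    5.24685086 1034.89690278]
(215, 245, 120, 160) [475. -26.  25.] [ 782.  123. 1035.]
(160, 192, 130, 166) [475. -26.  25.] [ 762.  242. 1035.]
(250, 270, 160, 184) [475. -26.  27.] [ 697.   33. 1035.]
(338, 388, 130, 170) [ 475. -276.   25.] [ 789.  -26. 1035.]
scene case top ((512.286865234375, -197.917724609375), (314.579345703125, 121.45512390136719), 87.44316864013672) 61.564489305703034
bin ((532.2562866210938, 232.32894897460938), (135.4925537109375, 195.98318481445312), 0.6519076824188232) 28.64128505284742
red [([560.9, 169.8, 48.0], 193), ([503.8, 229.6, 48.0], 212), ([498.9, 297.9, 48.0], 217), ([567.3, 291.7, 48.0], 235)]
blue [([504.7, 174.8, 48.0], 202), ([562.1, 230.3, 48.0], 235)]
```

View pics/crop0.png

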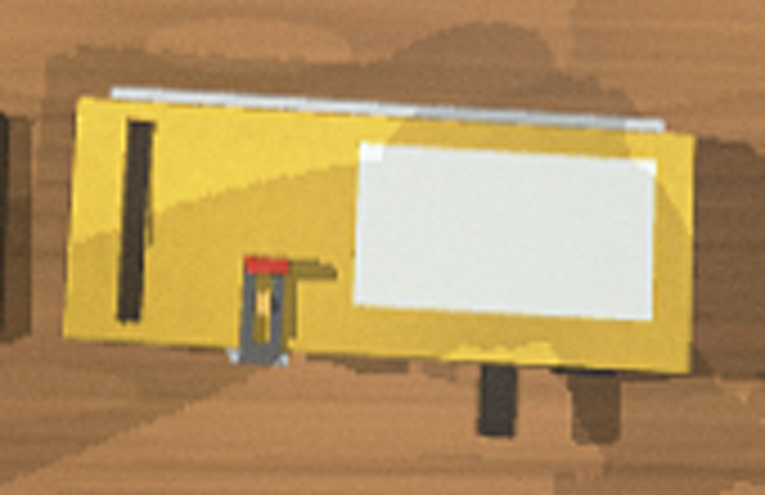

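Case yaw comes out at −2.5° and its centre at about (512.7, −198.2). The lip and tab measurements match the geometry to within a few mm. Next I'll set up a delta helper.

```bash
cat >> h.py <<'E'
C0=np.array([512.7,-198.2,0]);YAW=-0.0436
RC=Ro.from_euler('z',YAW).as_matrix()
def c2w(p): return C0+RC@np.array(p,float)
def w2c(p): return RC.T@(np.array(p,float)-C0)
def delta(pw,yaw=YAW):
    s=arm.get_state();R=Ro.from_rotvec(s['tcp_rot'])
    T=Ro.from_euler('z',yaw)*Ro.from_euler('x',np.pi)
    a=(R.inv()*T).as_rotvec()
    print('d',(R.inv().apply(np.array(pw)-s['tcp_pos'])).round(1).tolist(),'rot',a.round(3).tolist())
E
python3 - <<'E'
from h import *
delta(c2w([-18,60,130])); delta(c2w([-18,60,74]))
s=arm.get_state();print(w2c(s['tcp_pos']))
E
```

```text
d [381.2, -176.7, 111.9] rot [-0.002, 0.0, 0.513]
d [381.1, -176.6, 167.9] rot [-0.002, 0.0, 0.513]
[-263.16590095 -281.2958523   241.55790124]
```

play_rows(
  increments=[
    [381,-177,60,0,0,0.513,50],
    [381,-177,60,0,0,0.513,50],
    [381,-177,60,0,0,0.513,50],
    [381,-177,60,0,0,0.513,50],
    [381,-177,60,0,0,0.513,50],
    [381,-177,60,0,0,0.513,50],
    [381,-177,60,0,0,0.513,50],
    [381,-177,60,0,0,0.513,50],
    [381,-177,60,0,0,0.513,50],
    [381,-177,60,0,0,0.513,50],
    [381,-177,60,0,0,0.513,50],
    [381,-177,60,0,0,0.513,50],
    [381,-177,60,0,0,0.513,50],
    [381,-177,112,0,0,0.513,50],
    [381,-177,112,0,0,0.513,50],
    [381,-177,112,0,0,0.513,50],
    [381,-177,112,0,0,0.513,50],
  ],
  grip_force=20,
)

```text
time_s: 1.62
tcp_pos: [496.0, -138.5, 130.0]
tcp_rot: [-3.14, 0.071, 0.004]
force: [-0.8, -0.7, 0.1]
finger_gap: 49.9
grip_force: 0.0
```

```bash
python3 - <<'E'
from h import *
s=arm.get_state();print(s['time_s'],w2c(s['tcp_pos']),s['joints'].round(2),s['finger_gap'],s['force'])
delta(c2w([-18,60,74]))
r=np.hypot(46,17);a0=np.arctan2(17,46)
for t in np.linspace(0,1.9,14): print([round(r*np.cos(a0+t)-46,1),0,round(17-r*np.sin(a0+t),1)],end=',')
E
```

```text
1.6167 [-19.25746537  58.94135718 129.96678817] [-0.4   0.03 -0.14  1.4  -0.    2.78] 49.907551598982344 [-0.76849882 -0.67921696  0.12908634]
d [1.4, -1.0, 56.0] rot [-0.001, 0.002, -0.001]
[np.float64(0.0), 0, np.float64(0.0)],[np.float64(-3.0), 0, np.float64(-6.5)],[np.float64(-6.9), 0, np.float64(-12.5)],[np.float64(-11.6), 0, np.float64(-17.9)],[np.float64(-17.0), 0, np.float64(-22.6)],[np.float64(-23.1), 0, np.float64(-26.4)],[np.float64(-29.7), 0, np.float64(-29.2)],[np.float64(-36.6), 0, np.float64(-31.1)],[np.float64(-43.7), 0, np.float64(-32.0)],[np.float64(-50.8), 0, np.float64(-31.8)],[np.float64(-57.9), 0, np.float64(-30.6)],[np.float64(-64.7), 0, np.float64(-28.3)],[np.float64(-71.1), 0, np.float64(-25.1)],[np.float64(-77.0), 0, np.float64(-21.0)],
```

play_rows(
  increments=[
    [1.4,-1,20,0,0,0,50],
    [1.4,-1,40,0,0,0,50],
    [1.4,-1,56,0,0,0,50],
    [1.4,-1,56,0,0,0,50],
    [1.4,-1,56,0,0,0,15],
    [1.4,-1,56,0,0,0,15],
    [1.4,-1,56,0,0,0,15],
    [1.4,-1,56,0,0,0,15],
    [1.4,-1,56,0,0,0,15],
    [1.4,-1,56,0,0,0,15],
    [1.4,-1,56,0,0,0,15],
    [1.4,-1,56,0,0,0,15],
  ],
  grip_force=20,
)

```text
time_s: 2.62
tcp_pos: [500.5, -138.5, 76.2]
tcp_rot: [3.137, -0.069, 0.007]
force: [2.1, -4.7, 5.3]
finger_gap: 19.0
grip_force: 23.5
```

play_rows(
  increments=[
    [-3,0,-6.5,0,0,0,15],
    [-7,0,-12.5,0,0,0,15],
    [-11.5,0,-18,0,0,0,15],
    [-17,0,-22.5,0,0,0,15],
    [-23,0,-26.5,0,0,0,15],
    [-29.5,0,-29,0,0,0,15],
    [-36.5,0,-31,0,0,0,15],
    [-43.5,0,-32,0,0,0,15],
    [-51,0,-32,0,0,0,15],
    [-58,0,-30.5,0,0,0,15],
    [-64.5,0,-28.5,0,0,0,15],
    [-71,0,-25,0,0,0,15],
    [-77,0,-21,0,0,0,15],
    [-77,0,-21,0,0,0,15],
    [-77,0,-21,0,0,0,15],
  ],
  grip_force=20,
)

```text
time_s: 3.87
tcp_pos: [421.6, -135.1, 97.6]
tcp_rot: [3.136, -0.069, 0.001]
force: [-3.9, -5.5, 9.3]
finger_gap: 19.4
grip_force: 20.7
```

```bash
python3 - <<'E'
from h import *
s=arm.get_state();print(s['time_s'],w2c(s['tcp_pos']),s['finger_gap'],s['force'])
d=grab('scene');c=d['image'][90:230,200:350];cv2.imwrite('pics/s1.png',cv2.resize(c,None,fx=4,fy=4)[:,:,::-1])
E
```

```text
3.8667 [-93.78511063  59.02196539  97.60314958] 19.37930417516157 [-3.90663079 -5.50796428  9.33088189]
```

View pics/s1.png

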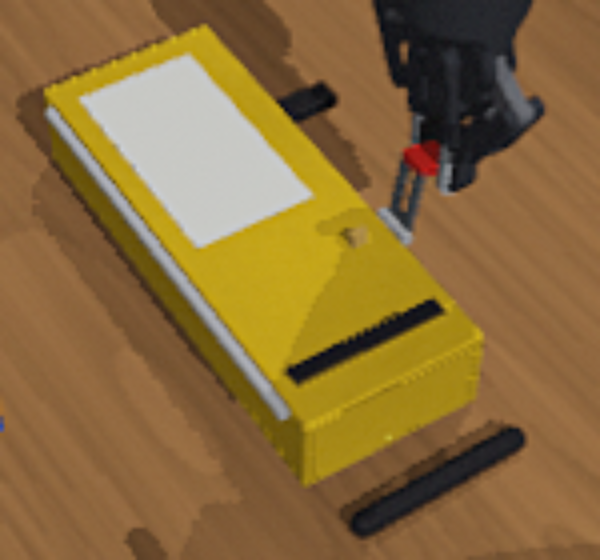

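The hasp now stands past upright at about 1.85 rad, with the red lip at crop position (425, 158), and the catch is free. Next I'll release it and move to the lid tab.

play_rows(
  increments=[
    [0,0,0,0,0,0,45],
    [0,0,0,0,0,0,45],
    [0,0,0,0,0,0,45],
    [0,0,-30,0,0,0,45],
    [0,0,-60,0,0,0,45],
    [0,30,-60,0,0,0,45],
    [3,70,-60,0,0,0,45],
    [7,119,-40,0,0,0,45],
    [7,119,-20,0,0,0,45],
    [7,119,10,0,0,0,45],
    [7,119,30,0,0,0,45],
    [7,119,48,0,0,0,45],
    [7,119,48,0,0,0,45],
    [7,119,48,0,0,0,45],
  ],
  grip_force=20,
)

```text
time_s: 5.08
tcp_pos: [422.2, -251.1, 45.4]
tcp_rot: [-3.137, 0.067, 0.006]
force: [1.1, 1.0, 0.7]
finger_gap: 44.9
grip_force: 0.0
```

```bash
python3 - <<'E'
from h import *
s=arm.get_state();print(s['time_s'],w2c(s['tcp_pos']),s['finger_gap'],s['force'])
g=lambda t:np.array([60-147*np.cos(t)+3*np.sin(t),54+147*np.sin(t)+3*np.cos(t)])
for t in np.linspace(0,1.68,20)[1:]: q=g(t)-g(0);print([round(q[0]),0,round(-q[1])],end=',')
E
```

```text
5.0833 [-88.1135317 -56.7919469  45.3992591] 44.91631098296478 [1.0542347  1.03136583 0.68310754]
[1, 0, -13],[3, 0, -26],[6, 0, -38],[10, 0, -51],[15, 0, -63],[22, 0, -74],[29, 0, -85],[37, 0, -95],[46, 0, -104],[56, 0, -113],[67, 0, -120],[78, 0, -127],[90, 0, -132],[102, 0, -137],[114, 0, -140],[127, 0, -143],[140, 0, -144],[153, 0, -144],[166, 0, -143],
```

play_rows(
  increments=[
    [1,3,-3,0,0,0,45],
    [1,3,-3,0,0,0,45],
    [1,3,-3,0,0,0,12],
    [1,3,-3,0,0,0,12],
    [1,3,-3,0,0,0,12],
    [1,3,-3,0,0,0,12],
    [1,3,-3,0,0,0,12],
    [1,3,-3,0,0,0,12],
    [1,3,-3,0,0,0,12],
    [1,3,-3,0,0,0,12],
  ],
  grip_force=25,
)

```text
time_s: 5.92
tcp_pos: [425.5, -255.7, 51.9]
tcp_rot: [3.141, -0.067, 0.004]
force: [-0.0, 2.4, 6.3]
finger_gap: 17.1
grip_force: 28.4
```

play_rows(
  increments=[
    [1,0,-13,0,0,0,12],
    [3,0,-26,0,0,0,12],
    [6,0,-38,0,0,0,12],
    [10,0,-51,0,0,0,12],
    [15,0,-63,0,0,0,12],
    [22,0,-74,0,0,0,12],
    [29,0,-85,0,0,0,12],
    [37,0,-95,0,0,0,12],
    [46,0,-104,0,0,0,12],
    [56,0,-113,0,0,0,12],
    [67,0,-120,0,0,0,12],
    [78,0,-127,0,0,0,12],
    [90,0,-132,0,0,0,12],
    [102,0,-137,0,0,0,12],
    [114,0,-140,0,0,0,12],
    [127,0,-143,0,0,0,12],
    [140,0,-144,0,0,0,12],
    [153,0,-144,0,0,0,12],
    [166,0,-143,0,0,0,12],
    [166,0,-143,0,0,0,12],
  ],
)

```text
time_s: 7.58
tcp_pos: [591.6, -262.7, 193.6]
tcp_rot: [3.141, -0.066, 0.0]
force: [0.9, 1.2, 2.0]
finger_gap: 17.5
grip_force: 26.8
```

```bash
python3 - <<'E'
from h import *
s=arm.get_state();print(s['time_s'],w2c(s['tcp_pos']),s['joints'].round(2),s['finger_gap'],s['force'])
d=grab('scene','s2.png')
E
```

```text
7.5833 [ 81.63783357 -60.96044701 193.63165166] [-0.52  0.37  0.37  1.58  0.    2.66] 17.544917163234032 [0.87488812 1.21193514 2.03122096]
```

View pics/s2.png

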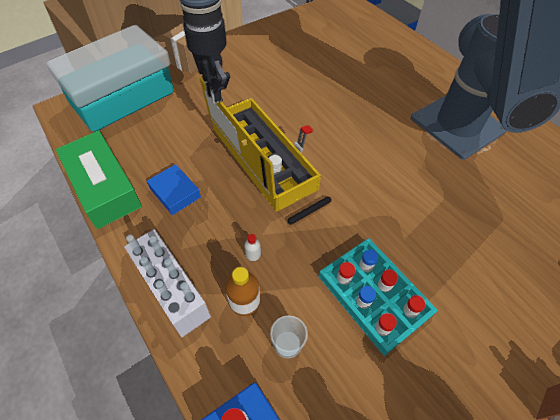

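The lid stands open at about 1.7 rad, and one white jar is visible in the case at (275, 160). I'll release, clear the view and turn the wrist 90° for the jar grasps.

play_rows(
  increments=[
    [0,0,0,0,0,0,45],
    [0,0,0,0,0,0,45],
    [0,0,0,0,0,0,45],
    [0,0,-30,0,0,0,45],
    [0,0,-60,0,0,0,45],
    [0,0,-60,0,0,0,45],
    [-254,-282,-60,0,0,-1.571,60],
    [-254,-282,-60,0,0,-1.571,60],
    [-254,-282,-60,0,0,-1.571,60],
    [-254,-282,-60,0,0,-1.571,60],
    [-254,-282,-60,0,0,-1.571,60],
    [-254,-282,-60,0,0,-1.571,60],
    [-254,-282,-60,0,0,-1.571,60],
    [-254,-282,-60,0,0,-1.571,60],
    [-254,-282,-60,0,0,-1.571,60],
    [-254,-282,-60,0,0,-1.571,60],
    [-254,-282,-60,0,0,-1.571,60],
    [-254,-282,-60,0,0,-1.571,60],
    [-254,-282,-60,0,0,-1.571,60],
    [-254,-282,-60,0,0,-1.571,60],
  ],
)

```text
time_s: 9.3
tcp_pos: [348.5, 29.7, 253.5]
tcp_rot: [2.267, 2.174, 0.001]
force: [-0.7, -0.9, 0.2]
finger_gap: 60.0
grip_force: 0.0
```

```bash
python3 - <<'E'
from h import *
s=arm.get_state();print(s['time_s'],s['tcp_pos'],s['joints'].round(2),s['finger_gap'])
d=grab('top','t3.png')
box=(115,220,195,275)
for c in('red','blue'): print(c,caps(d,c,box))
for p,n in caps(d,'white',(285,430,205,275),49): print('white',p,n,w2c(p).round(1))
c=d['image'][190:290,265:445];cv2.imwrite('pics/crop3.png',cv2.resize(c,None,fx=4.4,fy=4.4,interpolation=2)[:,:,::-1])
E
```

```text
9.3 [348.45061819  29.73027826 253.48766546] [-0.11 -0.41 -0.27  1.71 -0.    1.51] 59.98881800214668
red [([565.7, 290.0, 48.0], 132), ([559.2, 168.0, 48.0], 129), ([501.7, 228.5, 48.0], 130), ([497.0, 297.0, 48.0], 141)]
blue [([560.3, 229.6, 48.0], 149), ([503.3, 174.1, 48.0], 154)]
white [516.3, -139.2, 49.0] 161 [ 1.  59.1 49. ]
```

View pics/t3.png

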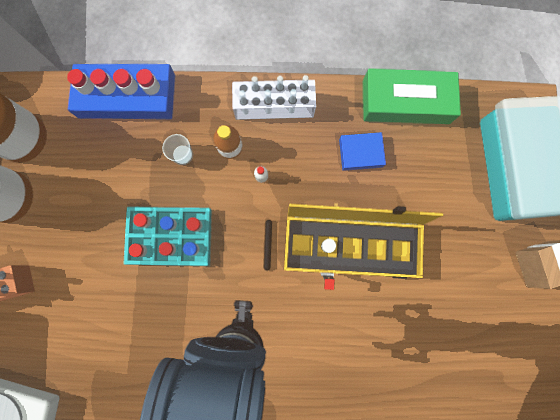

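View pics/crop3.png

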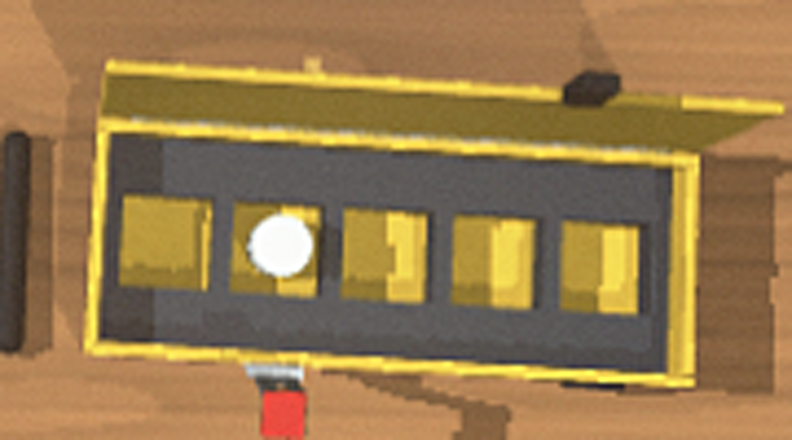

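The case holds one used jar, at well y=+58 (crop position (281, 244)). The other four wells are empty, and the lid and hasp both stand open. Now I'll take the first red jar, at (560, 169), to well +116.

```bash
python3 - <<'E'
from h import *
Y=YAW+np.pi/2
delta([560,168.9,110],Y);delta([560,168.9,40.5],Y)
E
```

```text
d [148.6, 204.9, 143.7] rot [0.001, 0.0, -0.001]
d [148.6, 204.8, 213.2] rot [0.001, 0.0, -0.001]
```

play_rows(
  increments=[
    [148,205,100,0,0,0,46],
    [148,205,100,0,0,0,46],
    [148,205,100,0,0,0,46],
    [148,205,100,0,0,0,46],
    [148,205,100,0,0,0,46],
    [148,205,100,0,0,0,46],
    [148,205,100,0,0,0,46],
    [148,205,100,0,0,0,46],
    [148,205,143,0,0,0,46],
    [148,205,143,0,0,0,46],
    [148,205,143,0,0,0,46],
    [148,205,143,0,0,0,46],
  ],
)

```text
time_s: 10.35
tcp_pos: [560.1, 168.4, 111.6]
tcp_rot: [2.27, 2.171, 0.001]
force: [-0.1, 0.1, 0.9]
finger_gap: 46.1
grip_force: 0.0
```

```bash
python3 - <<'E'
from h import *
Y=YAW+np.pi/2
s=arm.get_state();print(s['time_s'],s['tcp_pos'],s['finger_gap'])
delta([560,168.9,40.5],Y)
E
```

```text
10.35 [560.08074038 168.41223713 111.6315171 ] 46.065275901680366
d [0.5, -0.2, 71.1] rot [0.001, -0.0, -0.001]
```

play_rows(
  increments=[
    [0,0,30,0,0,0,46],
    [0,0,55,0,0,0,46],
    [0,0,71,0,0,0,46],
    [0,0,71,0,0,0,46],
    [0,0,71,0,0,0,25],
    [0,0,71,0,0,0,25],
    [0,0,71,0,0,0,25],
    [0,0,71,0,0,0,25],
    [0,0,71,0,0,0,25],
    [0,0,71,0,0,0,25],
    [0,0,71,0,0,0,25],
  ],
  grip_force=30,
)

```text
time_s: 11.27
tcp_pos: [562.2, 169.1, 42.3]
tcp_rot: [2.266, 2.171, 0.007]
force: [-0.4, -1.2, 5.8]
finger_gap: 29.7
grip_force: 30.8
```

play_rows(
  increments=[
    [0,0,-15,0,0,0,25],
    [0,0,-40,0,0,0,25],
    [0,0,-75,0,0,0,25],
    [0,0,-100,0,0,0,25],
    [0,0,-100,0,0,0,25],
  ],
)

```text
time_s: 11.68
tcp_pos: [563.9, 169.6, 147.1]
tcp_rot: [2.264, 2.168, 0.016]
force: [1.8, 0.8, 0.6]
finger_gap: 29.7
grip_force: 30.3
```

```bash
python3 - <<'E'
from h import *
Y=YAW+np.pi/2
s=arm.get_state();print(s['time_s'],s['tcp_pos'],s['finger_gap'],s['grip_force'])
delta(c2w([0,116,140]),Y);delta(c2w([0,116,42]),Y)
d=grab('scene');c=d['image'][150:370,240:460];cv2.imwrite('pics/s4.png',cv2.resize(c,None,fx=2.5,fy=2.5)[:,:,::-1])
E
```

```text
11.6833 [563.88042502 169.58461464 147.07453351] 29.675752371705226 30.318199396133423
d [-253.7, -35.4, 5.9] rot [0.012, -0.003, 0.001]
d [-253.9, -36.5, 103.9] rot [0.012, -0.003, 0.001]
```

View pics/s4.png

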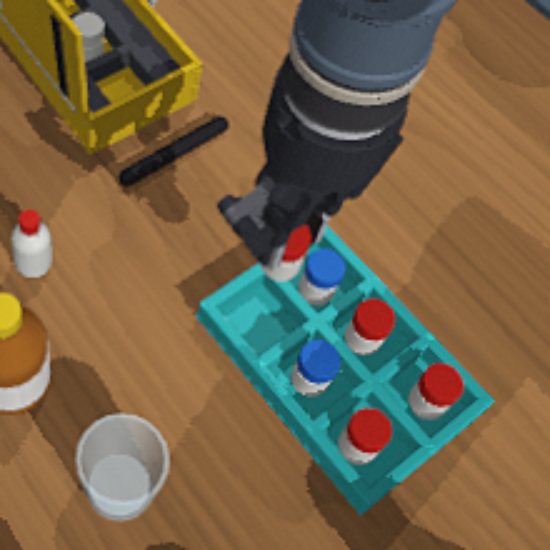

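The red jar is held (crop position (293, 245)) and its bin compartment is empty. I'll carry it over the case and measure once it has settled.

play_rows(
  increments=[
    [-40,-5,0,0,0,0,25],
    [-80,-10,0,0,0,0,25],
    [-120,-15,0,0,0,0,25],
    [-160,-21,0,0,0,0,25],
    [-200,-27,0,0,0,0,25],
    [-235,-32,0,0,0,0,25],
    [-253,-34,0,0,0,0,25],
    [-253,-34,0,0,0,0,25],
    [-253,-34,0,0,0,0,25],
    [-253,-34,0,0,0,0,25],
    [-253,-34,0,0,0,0,25],
  ],
)

```text
time_s: 12.65
tcp_pos: [514.9, -81.3, 138.6]
tcp_rot: [-2.266, -2.174, 0.0]
force: [0.6, -0.4, -0.8]
finger_gap: 29.7
grip_force: 30.3
```

```bash
python3 - <<'E'
from h import *
Y=YAW+np.pi/2
s=arm.get_state();print(s['time_s'],s['tcp_pos'],s['finger_gap'],s['grip_force'],s['joint_velocities'].round(3))
delta(c2w([0,116,42]),Y)
E
```

```text
12.65 [514.85259736 -81.28642521 138.62271429] 29.697447548290718 30.28143346309662 [ 0.008 -0.002  0.006  0.001 -0.003 -0.003]
d [-1.0, 3.1, 96.6] rot [-0.001, -0.001, 0.002]
```

play_rows(
  increments=[
    [-1,3,30,0,0,0,25],
    [-1,3,60,0,0,0,25],
    [-1,3,80,0,0,0,25],
    [-1,3,90,0,0,0,25],
    [-1,3,95,0,0,0,25],
    [-1,3,95,0,0,0,25],
    [-1,3,95,0,0,0,25],
    [-1,3,95,0,0,0,46],
    [-1,3,95,0,0,0,46],
    [-1,3,95,0,0,0,46],
    [-1,3,70,0,0,0,46],
    [-1,3,40,0,0,0,46],
    [-1,3,0,0,0,0,46],
    [-1,3,0,0,0,0,46],
    [-1,3,0,0,0,0,46],
  ],
)

```text
time_s: 13.9
tcp_pos: [521.6, -84.7, 144.0]
tcp_rot: [2.262, 2.167, 0.008]
force: [0.2, 0.2, -0.8]
finger_gap: 45.9
grip_force: 0.0
```

```bash
python3 - <<'E'
from h import *
Y=YAW+np.pi/2
s=arm.get_state();print(s['time_s'],s['tcp_pos'],s['finger_gap'])
d=grab('top')
box=(115,220,195,275)
for c in('red','blue'): print(c,caps(d,c,box))
for p,n in caps(d,'red',(285,430,205,272),49): print('red',p,n,w2c(p).round(1))
d=grab('scene')
for c in('red','blue'): print(c,caps(d,c,(310,445,235,360)))
for p in([502.7,229],[498,297.4],[566.3,290.9]): delta(p+[40.5],Y)
E
```

```text
13.9 [521.61487212 -84.72662032 144.00095175] 45.94355126605795
red [([565.8, 290.0, 48.0], 131), ([501.8, 228.6, 48.0], 129), ([496.8, 296.9, 48.0], 140)]
blue [([560.4, 229.5, 48.0], 150), ([503.5, 174.0, 48.0], 155)]
red [([503.9, 229.5, 48.0], 214), ([499.1, 297.9, 48.0], 220), ([567.5, 291.6, 48.0], 237)]
blue [([505.0, 174.8, 48.0], 203), ([562.1, 230.3, 48.0], 235)]
d [311.9, -29.6, 99.0] rot [0.002, 0.0, 0.0]
d [380.0, -37.2, 99.0] rot [0.002, 0.0, 0.0]
d [376.5, 31.3, 99.1] rot [0.002, 0.0, 0.0]
```

play_rows(
  increments=[
    [310,-29,0,0,0,0,46],
    [310,-29,0,0,0,0,46],
    [310,-29,0,0,0,0,46],
    [310,-29,0,0,0,0,46],
    [310,-29,0,0,0,0,46],
    [310,-29,0,0,0,0,46],
    [310,-29,0,0,0,0,46],
    [310,-29,0,0,0,0,46],
    [310,-29,28,0,0,0,46],
    [310,-29,28,0,0,0,46],
    [310,-29,28,0,0,0,46],
    [310,-29,28,0,0,0,46],
    [310,-29,28,0,0,0,46],
  ],
)

```text
time_s: 15.08
tcp_pos: [502.8, 226.5, 111.8]
tcp_rot: [2.27, 2.171, 0.001]
force: [-0.1, -0.0, -0.9]
finger_gap: 45.8
grip_force: 0.0
```

```bash
python3 - <<'E'
from h import *
Y=YAW+np.pi/2
s=arm.get_state();print(s['time_s'],s['tcp_pos'],s['finger_gap'])
delta([502.7,229,40.5],Y)
d=grab('top','t5.png')
for p,n in caps(d,'red',(285,430,205,275),49): print('red',p,n,w2c(p).round(1))
E
```

```text
15.0833 [502.83225562 226.52625987 111.83836575] 45.823174428101815
d [2.5, -0.3, 71.3] rot [0.0, -0.0, -0.001]
red [516.9, -82.4, 49.0] 135 [ -0.9 115.9  49. ]
```

play_rows(
  increments=[
    [2,0,30,0,0,0,46],
    [2,0,55,0,0,0,46],
    [2,0,71,0,0,0,46],
    [2,0,71,0,0,0,46],
    [2,0,71,0,0,0,25],
    [2,0,71,0,0,0,25],
    [2,0,71,0,0,0,25],
    [2,0,71,0,0,0,25],
    [2,0,71,0,0,0,25],
    [2,0,71,0,0,0,25],
    [2,0,50,0,0,0,25],
    [2,0,20,0,0,0,25],
    [2,0,-10,0,0,0,25],
    [2,0,-28,0,0,0,25],
    [2,0,-28,0,0,0,25],
  ],
  grip_force=30,
)

```text
time_s: 16.38
tcp_pos: [505.6, 230.4, 145.3]
tcp_rot: [2.265, 2.17, 0.014]
force: [1.6, -0.0, 0.1]
finger_gap: 29.6
grip_force: 30.3
```

play_rows(
  increments=[
    [-40,3,0,0,0,0,25],
    [-80,6,0,0,0,0,25],
    [-120,9,0,0,0,0,25],
    [-160,12,0,0,0,0,25],
    [-200,15,0,0,0,0,25],
    [-240,18,0,0,0,0,25],
    [-280,20,0,0,0,0,25],
    [-320,23,0,0,0,0,25],
    [-360,25,0,0,0,0,25],
    [-400,27,0,0,0,0,25],
    [-420,28,0,0,0,0,25],
    [-427,29,0,0,0,0,25],
    [-427,29,0,0,0,0,25],
    [-427,29,0,0,0,0,25],
    [-427,29,0,0,0,0,25],
    [-427,29,0,0,0,0,25],
  ],
)

```text
time_s: 17.72
tcp_pos: [513.1, -196.8, 139.1]
tcp_rot: [-2.266, -2.175, -0.0]
force: [0.9, 0.1, -0.9]
finger_gap: 29.9
grip_force: 30.3
```

```bash
python3 - <<'E'
from h import *
Y=YAW+np.pi/2
s=arm.get_state();print(s['time_s'],s['tcp_pos'],s['finger_gap'],s['grip_force'])
delta(c2w([0,0,43.5]),Y)
E
```

```text
17.7167 [ 513.12063631 -196.78460311  139.11460964] 29.89086908833653 30.280829071998596
d [-1.5, -0.3, 95.6] rot [-0.0, -0.001, 0.003]
```

play_rows(
  increments=[
    [-1.5,0,30,0,0,0,25],
    [-1.5,0,60,0,0,0,25],
    [-1.5,0,80,0,0,0,25],
    [-1.5,0,90,0,0,0,25],
    [-1.5,0,95,0,0,0,25],
    [-1.5,0,95,0,0,0,25],
    [-1.5,0,95,0,0,0,25],
    [-1.5,0,95,0,0,0,46],
    [-1.5,0,95,0,0,0,46],
    [-1.5,0,95,0,0,0,46],
    [-1.5,0,70,0,0,0,46],
    [-1.5,0,40,0,0,0,46],
    [-1.5,0,0,0,0,0,46],
  ],
)

```text
time_s: 18.8
tcp_pos: [511.5, -199.2, 137.8]
tcp_rot: [-2.265, -2.17, 0.002]
force: [0.8, -0.4, 0.2]
finger_gap: 46.0
grip_force: 0.0
```

play_rows(
  increments=[
    [497,-36,0,0,0,0,46],
    [497,-36,0,0,0,0,46],
    [497,-36,0,0,0,0,46],
    [497,-36,0,0,0,0,46],
    [497,-36,0,0,0,0,46],
    [497,-36,0,0,0,0,46],
    [497,-36,0,0,0,0,46],
    [497,-36,0,0,0,0,46],
    [497,-36,0,0,0,0,46],
    [497,-36,0,0,0,0,46],
    [497,-36,0,0,0,0,46],
    [497,-36,0,0,0,0,46],
    [497,-36,28,0,0,0,46],
    [497,-36,28,0,0,0,46],
    [497,-36,28,0,0,0,46],
    [497,-36,28,0,0,0,46],
  ],
)

```text
time_s: 20.13
tcp_pos: [498.7, 297.4, 111.9]
tcp_rot: [2.27, 2.172, -0.0]
force: [1.4, -0.2, -0.3]
finger_gap: 46.0
grip_force: 0.0
```

```bash
python3 - <<'E'
from h import *
Y=YAW+np.pi/2
s=arm.get_state();print(s['time_s'],s['tcp_pos'],s['finger_gap'])
delta([498,297.4,40.5],Y)
d=grab('top')
print(caps(d,'red',(115,220,195,275)))
for p,n in caps(d,'red',(285,430,205,275),49): print('red',p,n,w2c(p).round(1))
E
```

```text
20.1333 [498.69344675 297.39613875 111.87493414] 45.973158974801606
d [-0.0, -0.7, 71.4] rot [0.0, 0.0, -0.0]
[([565.8, 290.0, 48.0], 131), ([496.9, 297.3, 48.0], 134)]
red [516.8, -82.2, 49.0] 137 [ -1.  116.1  49. ]
red [513.5, -199.4, 49.0] 143 [ 0.9 -1.2 49. ]
```

play_rows(
  increments=[
    [0,-0.5,30,0,0,0,46],
    [0,-0.5,55,0,0,0,46],
    [0,-0.5,71,0,0,0,46],
    [0,-0.5,71,0,0,0,46],
    [0,-0.5,71,0,0,0,25],
    [0,-0.5,71,0,0,0,25],
    [0,-0.5,71,0,0,0,25],
    [0,-0.5,71,0,0,0,25],
    [0,-0.5,71,0,0,0,25],
    [0,-0.5,71,0,0,0,25],
    [0,-0.5,50,0,0,0,25],
    [0,-0.5,20,0,0,0,25],
    [0,-0.5,-10,0,0,0,25],
    [0,-0.5,-28,0,0,0,25],
    [0,-0.5,-28,0,0,0,25],
  ],
  grip_force=30,
)

```text
time_s: 21.43
tcp_pos: [501.0, 299.6, 145.5]
tcp_rot: [2.266, 2.171, 0.015]
force: [0.1, 0.0, -0.3]
finger_gap: 29.9
grip_force: 30.4
```

play_rows(
  increments=[
    [-40,3,0,0,0,0,25],
    [-80,6,0,0,0,0,25],
    [-120,9,0,0,0,0,25],
    [-160,12,0,0,0,0,25],
    [-200,15,0,0,0,0,25],
    [-240,18,0,0,0,0,25],
    [-280,20,0,0,0,0,25],
    [-320,23,0,0,0,0,25],
    [-360,25,0,0,0,0,25],
    [-400,28,0,0,0,0,25],
    [-440,31,0,0,0,0,25],
    [-480,33,0,0,0,0,25],
    [-520,35,0,0,0,0,25],
    [-545,36,0,0,0,0,25],
    [-554,36,0,0,0,0,25],
    [-554,36,0,0,0,0,25],
    [-554,36,0,0,0,0,25],
    [-554,36,0,0,0,0,25],
    [-554,36,0,0,0,0,25],
  ],
)

```text
time_s: 23.02
tcp_pos: [510.2, -255.1, 139.1]
tcp_rot: [-2.266, -2.175, -0.0]
force: [-0.0, -0.2, -0.6]
finger_gap: 29.9
grip_force: 30.4
```

```bash
python3 - <<'E'
from h import *
Y=YAW+np.pi/2
s=arm.get_state();print(s['time_s'],s['tcp_pos'],s['finger_gap'],s['grip_force'])
delta(c2w([0,-58,43.5]),Y)
E
```

```text
23.0167 [ 510.17439844 -255.10770512  139.12101463] 29.862200753073544 30.37643551826477
d [-1.1, 0.1, 95.6] rot [-0.0, -0.001, 0.003]
```

play_rows(
  increments=[
    [-1,0,30,0,0,0,25],
    [-1,0,60,0,0,0,25],
    [-1,0,80,0,0,0,25],
    [-1,0,90,0,0,0,25],
    [-1,0,95,0,0,0,25],
    [-1,0,95,0,0,0,25],
    [-1,0,95,0,0,0,25],
    [-1,0,95,0,0,0,46],
    [-1,0,95,0,0,0,46],
    [-1,0,95,0,0,0,46],
    [-1,0,70,0,0,0,46],
    [-1,0,40,0,0,0,46],
    [-1,0,0,0,0,0,46],
  ],
)

```text
time_s: 24.1
tcp_pos: [508.2, -256.8, 137.4]
tcp_rot: [-2.265, -2.169, 0.002]
force: [1.4, -0.3, 0.4]
finger_gap: 45.9
grip_force: 0.0
```

play_rows(
  increments=[
    [550,32,0,0,0,0,46],
    [550,32,0,0,0,0,46],
    [550,32,0,0,0,0,46],
    [550,32,0,0,0,0,46],
    [550,32,0,0,0,0,46],
    [550,32,0,0,0,0,46],
    [550,32,0,0,0,0,46],
    [550,32,0,0,0,0,46],
    [550,32,0,0,0,0,46],
    [550,32,0,0,0,0,46],
    [550,32,0,0,0,0,46],
    [550,32,0,0,0,0,46],
    [550,32,0,0,0,0,46],
    [550,32,0,0,0,0,46],
    [550,32,28,0,0,0,46],
    [550,32,28,0,0,0,46],
    [550,32,28,0,0,0,46],
    [550,32,28,0,0,0,46],
  ],
)

```text
time_s: 25.6
tcp_pos: [565.6, 289.4, 111.6]
tcp_rot: [-2.27, -2.172, 0.001]
force: [-0.3, 0.3, -0.7]
finger_gap: 46.0
grip_force: 0.0
```

```bash
python3 - <<'E'
from h import *
Y=YAW+np.pi/2
s=arm.get_state();print(s['time_s'],s['tcp_pos'],s['finger_gap'])
delta([566.3,290.9,40.5],Y)
d=grab('top')
print(caps(d,'red',(115,220,195,275)))
for p,n in caps(d,'red',(285,430,205,275),49): print('red',p,n,w2c(p).round(1))
d=grab('scene');print(caps(d,'red',(310,445,235,360)))
E
```

```text
25.6 [565.61495034 289.35773449 111.64465169] 46.006032514865915
d [1.6, 0.7, 71.1] rot [-0.001, 0.0, -0.0]
[([565.9, 290.1, 48.0], 129)]
red [516.8, -82.5, 49.0] 133 [ -0.9 115.8  49. ]
red [513.4, -199.2, 49.0] 139 [ 0.7 -1.  49. ]
red [510.3, -257.3, 49.0] 144 [  0.2 -59.1  49. ]
[([570.4, 295.9, 48.0], 141)]
```

play_rows(
  increments=[
    [1.5,0.5,30,0,0,0,46],
    [1.5,0.5,55,0,0,0,46],
    [1.5,0.5,71,0,0,0,46],
    [1.5,0.5,71,0,0,0,46],
    [1.5,0.5,71,0,0,0,25],
    [1.5,0.5,71,0,0,0,25],
    [1.5,0.5,71,0,0,0,25],
    [1.5,0.5,71,0,0,0,25],
    [1.5,0.5,71,0,0,0,25],
    [1.5,0.5,71,0,0,0,25],
    [1.5,0.5,50,0,0,0,25],
    [1.5,0.5,20,0,0,0,25],
    [1.5,0.5,-10,0,0,0,25],
    [1.5,0.5,-28,0,0,0,25],
    [1.5,0.5,-28,0,0,0,25],
  ],
  grip_force=30,
)

```text
time_s: 26.95
tcp_pos: [569.2, 292.9, 145.8]
tcp_rot: [2.266, 2.171, 0.015]
force: [1.7, -0.6, 0.6]
finger_gap: 29.7
grip_force: 30.3
```

play_rows(
  increments=[
    [-40,-2,0,0,0,0,25],
    [-80,-4,0,0,0,0,25],
    [-120,-6,0,0,0,0,25],
    [-160,-8,0,0,0,0,25],
    [-200,-10,0,0,0,0,25],
    [-240,-12,0,0,0,0,25],
    [-280,-14,0,0,0,0,25],
    [-320,-16,0,0,0,0,25],
    [-360,-19,0,0,0,0,25],
    [-400,-21,0,0,0,0,25],
    [-440,-23,0,0,0,0,25],
    [-480,-25,0,0,0,0,25],
    [-520,-27,0,0,0,0,25],
    [-560,-29,0,0,0,0,25],
    [-595,-31,0,0,0,0,25],
    [-608,-32,0,0,0,0,25],
    [-608,-32,0,0,0,0,25],
    [-608,-32,0,0,0,0,25],
    [-608,-32,0,0,0,0,25],
    [-608,-32,0,0,0,0,25],
  ],
)

```text
time_s: 28.62
tcp_pos: [508.3, -312.6, 139.0]
tcp_rot: [-2.266, -2.175, -0.001]
force: [0.3, 0.4, -0.6]
finger_gap: 29.9
grip_force: 30.3
```

```bash
python3 - <<'E'
from h import *
Y=YAW+np.pi/2
s=arm.get_state();print(s['time_s'],s['tcp_pos'],s['finger_gap'],s['grip_force'])
delta(c2w([0,-116,43.5]),Y)
E
```

```text
28.6167 [ 508.30241323 -312.55020278  138.9771898 ] 29.93878443985397 30.253275632858276
d [-1.7, -0.5, 95.5] rot [-0.001, -0.001, 0.003]
```

play_rows(
  increments=[
    [-1.5,0,30,0,0,0,25],
    [-1.5,0,60,0,0,0,25],
    [-1.5,0,80,0,0,0,25],
    [-1.5,0,90,0,0,0,25],
    [-1.5,0,95,0,0,0,25],
    [-1.5,0,95,0,0,0,25],
    [-1.5,0,95,0,0,0,25],
    [-1.5,0,95,0,0,0,46],
    [-1.5,0,95,0,0,0,46],
    [-1.5,0,95,0,0,0,46],
    [-1.5,0,70,0,0,0,46],
    [-1.5,0,40,0,0,0,46],
    [-1.5,0,0,0,0,0,46],
  ],
)

```text
time_s: 29.7
tcp_pos: [506.5, -314.7, 137.3]
tcp_rot: [-2.265, -2.169, 0.001]
force: [0.6, -0.9, 1.8]
finger_gap: 46.1
grip_force: 0.0
```

play_rows(
  increments=[
    [40,0,0,0,0,0,46],
    [80,1,0,0,0,0,46],
    [120,1,0,0,0,0,46],
    [160,1,0,0,0,0,46],
    [175,1,28,0,0,0,46],
    [175,1,28,0,0,0,46],
    [175,1,28,0,0,0,46],
    [175,1,28,0,0,0,46],
  ],
)

```text
time_s: 30.37
tcp_pos: [517.0, -141.9, 112.0]
tcp_rot: [2.268, 2.172, 0.0]
force: [0.5, -1.1, -1.0]
finger_gap: 45.9
grip_force: 0.0
```

```bash
python3 - <<'E'
from h import *
Y=YAW+np.pi/2
s=arm.get_state();print(s['time_s'],s['tcp_pos'],s['finger_gap'])
delta(c2w([1.5,59.5,41.5]),Y)
d=grab('scene','s6.png')
for p,n in caps(d,'red',(200,330,90,210),49): print('red',p,n,w2c(p).round(1))
d=grab('top','t6.png')
for p,n in caps(d,'red',(285,430,205,275),49): print('red',p,n,w2c(p).round(1))
E
```

```text
30.3667 [ 517.04814174 -141.94897075  112.02231762] 45.938737945186254
d [3.2, -0.5, 70.5] rot [0.001, 0.001, 0.0]
red [509.1, -314.4, 49.0] 92 [   1.5 -116.2   49. ]
red [392.9, -180.0, 49.0] 79 [-120.5   13.    49. ]
red [519.0, -255.6, 49.0] 46 [  8.8 -57.1  49. ]
red [521.5, -197.1, 49.0] 47 [ 8.7  1.5 49. ]
red [528.5, -73.3, 49.0] 145 [ 10.3 125.5  49. ]
red [527.8, -73.5, 49.0] 145 [  9.7 125.2  49. ]
```

View pics/s6.png

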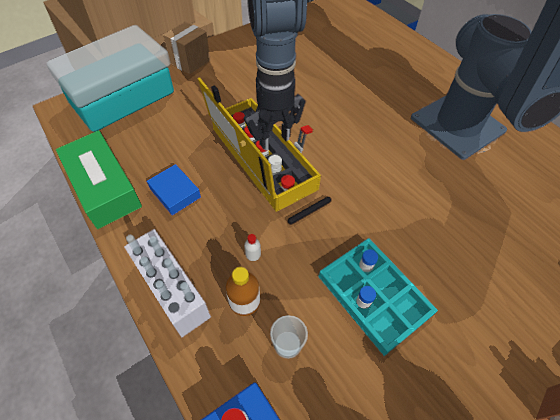

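The scene view shows the first red jar in its well at (287, 182), shifted to case (10, 125). That is the knock; it still seems to sit in the well corner, and I'll check it later. The white jar at (275, 162) is ready to grasp.

play_rows(
  increments=[
    [3,0,30,0,0,0,46],
    [3,0,55,0,0,0,46],
    [3,0,70.5,0,0,0,46],
    [3,0,70.5,0,0,0,46],
    [3,0,70.5,0,0,0,25],
    [3,0,70.5,0,0,0,25],
    [3,0,70.5,0,0,0,25],
    [3,0,70.5,0,0,0,25],
    [3,0,70.5,0,0,0,25],
    [3,0,70.5,0,0,0,25],
    [3,0,50,0,0,0,25],
    [3,0,20,0,0,0,25],
    [3,0,-10,0,0,0,25],
    [3,0,-28,0,0,0,25],
    [3,0,-28,0,0,0,25],
  ],
  grip_force=30,
)

```text
time_s: 31.72
tcp_pos: [519.7, -139.2, 145.0]
tcp_rot: [2.262, 2.167, 0.006]
force: [0.7, -0.3, 0.0]
finger_gap: 30.0
grip_force: 29.8
```

play_rows(
  increments=[
    [40,4,0,0,0,0,25],
    [80,8,0,0,0,0,25],
    [120,12,0,0,0,0,25],
    [160,16,0,0,0,0,25],
    [200,20,0,0,0,0,25],
    [240,25,0,0,0,0,25],
    [280,29,0,0,0,0,25],
    [305,31,0,0,0,0,25],
    [311,32,0,0,0,0,25],
    [311,32,0,0,0,0,25],
    [311,32,0,0,0,0,25],
    [311,32,0,0,0,0,25],
    [311,32,0,0,0,0,25],
  ],
)

```text
time_s: 32.8
tcp_pos: [561.9, 169.6, 139.1]
tcp_rot: [-2.271, -2.171, 0.001]
force: [-0.2, -0.6, 0.2]
finger_gap: 29.7
grip_force: 29.8
```

```bash
python3 - <<'E'
from h import *
Y=YAW+np.pi/2
s=arm.get_state();print(s['time_s'],s['tcp_pos'],s['finger_gap'],s['grip_force'])
delta([562,170,42.5],Y)
for nm,b in(('scene',(200,330,90,210)),('top',(285,430,205,275))):
    d=grab(nm);P=cloud(d)
    for p,n in caps(d,'red',b,49): print('red',p,n,w2c(p).round(1))
    if nm=='top': cv2.imwrite('pics/crop7.png',cv2.resize(d['image'][190:290,265:445],None,fx=4.4,fy=4.4,interpolation=2)[:,:,::-1])
    H=hsv(d);m=((H[:,:,0]<8)|(H[:,:,0]>172))&(H[:,:,1]>150)
    Q=(P-C0)@RC; m&=(abs(Q[:,:,0])<50)&(abs(Q[:,:,1])<150)&(Q[:,:,2]>30)
    for y in(116,0,-58,-116):
        k=Q[m&(abs(Q[:,:,1]-y)<25)]; print(nm,y,np.percentile(k,[5,50,95],axis=0).round(1).tolist())
E
```

```text
32.8 [561.92323417 169.58283897 139.06548763] 29.656600148822776 29.81067717075348
d [0.5, 0.1, 96.6] rot [-0.001, 0.001, -0.002]
red [509.7, -312.5, 49.0] 104 [   2.  -114.3   49. ]
red [511.4, -255.2, 49.0] 115 [  1.2 -57.   49. ]
red [393.1, -180.1, 49.0] 80 [-120.3   12.9   49. ]
red [514.8, -197.6, 49.0] 119 [ 2.1  0.7 49. ]
red [528.9, -73.0, 49.0] 146 [ 10.7 125.8  49. ]
scene 116 [[-3.0, 113.3, 42.0], [10.8, 127.3, 50.1], [22.6, 138.5, 52.0]]
scene 0 [[-10.5, -12.8, 41.9], [2.5, 2.1, 50.1], [13.6, 13.0, 52.6]]
scene -58 [[-11.9, -70.8, 41.5], [0.5, -55.3, 50.1], [13.1, -44.8, 52.4]]
scene -116 [[-11.0, -127.4, 39.9], [1.9, -112.2, 50.4], [13.3, -103.6, 53.1]]
red [527.6, -73.7, 49.0] 134 [  9.5 125.   49. ]
red [513.4, -199.2, 49.0] 139 [ 0.7 -1.  49. ]
red [510.2, -257.3, 49.0] 144 [  0.1 -59.2  49. ]
red [508.9, -315.0, 49.0] 142 [   1.3 -116.9   49. ]
top 116 [[-2.3, 113.9, 46.2], [9.0, 125.0, 48.8], [20.7, 136.8, 51.3]]
top 0 [[-10.4, -13.5, 44.9], [1.0, -1.1, 48.9], [12.4, 11.5, 51.3]]
top -58 [[-11.4, -72.6, 45.0], [0.0, -59.0, 48.7], [11.6, -46.3, 51.8]]
top -116 [[-10.3, -129.6, 45.5], [1.3, -116.6, 48.8], [12.6, -104.6, 51.3]]
```

View pics/crop7.png

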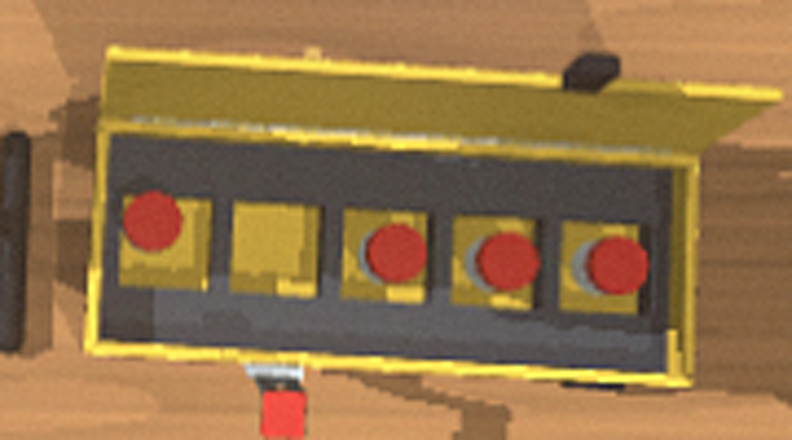

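All four reds stand upright with cap tops at about 49 mm. The knocked one at crop position (152, 221) is in the corner of its own well. Next I'll place the white jar.

play_rows(
  increments=[
    [0,0,30,0,0,0,25],
    [0,0,60,0,0,0,25],
    [0,0,80,0,0,0,25],
    [0,0,90,0,0,0,25],
    [0,0,96,0,0,0,25],
    [0,0,96,0,0,0,25],
    [0,0,96,0,0,0,25],
    [0,0,96,0,0,0,46],
    [0,0,96,0,0,0,46],
    [0,0,96,0,0,0,46],
    [0,0,70,0,0,0,46],
    [0,0,40,0,0,0,46],
    [0,0,-70,0,0,0,46],
    [0,0,-70,0,0,0,46],
    [0,0,-70,0,0,0,46],
    [0,0,-70,0,0,0,46],
    [0,0,-70,0,0,0,46],
  ],
)

```text
time_s: 34.32
tcp_pos: [564.0, 171.7, 213.3]
tcp_rot: [2.266, 2.17, 0.01]
force: [0.5, 0.2, -0.6]
finger_gap: 45.9
grip_force: 0.0
```

```bash
python3 - <<'E'
from h import *
s=arm.get_state();print(s['time_s'],s['tcp_pos'],s['finger_gap'])
d=grab('scene');print('white',caps(d,'white',(310,445,235,360)))
Pt=None
for nm in('scene','top'):
    if nm=='top': d=grab('top')
    P=cloud(d);Q=(P-C0)@RC;v=hsv(d)
    m=(v[:,:,2]<60)&(Q[:,:,2]>165)&(Q[:,:,2]<240)&(abs(Q[:,:,1]+60)<20)&(Q[:,:,0]>40)&(Q[:,:,0]<130)
    k=Q[m];print(nm,'tab',len(k),np.percentile(k,[5,50,95],axis=0).round(1).tolist() if len(k) else '')
    m=(v[:,:,0]>20)&(v[:,:,0]<32)&(v[:,:,1]>150)&(Q[:,:,2]>70)&(abs(Q[:,:,1])<150)&(Q[:,:,0]>40)&(Q[:,:,0]<130)
    k=Q[m];print(nm,'lid',len(k),np.polyfit(k[:,2],k[:,0],1),k[:,2].max())
c=c2w([82,-60,215]);print(c);delta(c,YAW);
E
```

```text
34.3167 [563.98096903 171.65065102 213.25309146] 45.916146010998716
white [([567.2, 173.6, 48.0], 271), ([523.9, 187.9, 48.0], 47), ([581.0, 241.9, 48.0], 48)]
scene tab 95 [[75.8, -64.4, 179.1], [81.5, -52.7, 199.4], [85.4, -50.0, 211.2]]
scene lid 1047 [ 0.10794221 60.22704265] 195.65775151091793
top tab 14 [[73.6, -64.0, 179.4], [75.0, -54.9, 191.1], [79.2, -51.6, 207.4]]
top lid 2012 [ 0.14010182 51.49750669] 177.17687406330208
[ 592.00690173 -261.71704762  215.        ]
d [-431.2, 48.8, -6.2] rot [-0.0, 0.001, 1.571]
```

play_rows(
  increments=[
    [-431,49,-40,0,0,1.571,46],
    [-431,49,-40,0,0,1.571,46],
    [-431,49,-40,0,0,1.571,46],
    [-431,49,-40,0,0,1.571,46],
    [-431,49,-40,0,0,1.571,46],
    [-431,49,-40,0,0,1.571,46],
    [-431,49,-40,0,0,1.571,46],
    [-431,49,-40,0,0,1.571,46],
    [-431,49,-40,0,0,1.571,46],
    [-431,49,-40,0,0,1.571,46],
    [-431,49,-40,0,0,1.571,46],
    [-431,49,-40,0,0,1.571,46],
    [-431,49,-40,0,0,1.571,46],
    [-431,49,-40,0,0,1.571,46],
    [-431,49,-40,0,0,1.571,46],
    [-431,49,-40,0,0,1.571,46],
    [-431,49,-40,0,0,1.571,46],
    [-431,49,-40,0,0,1.571,46],
  ],
)

```text
time_s: 35.92
tcp_pos: [592.4, -260.9, 249.1]
tcp_rot: [-3.141, 0.066, 0.001]
force: [-0.1, -0.2, 0.1]
finger_gap: 46.3
grip_force: 0.0
```

```bash
python3 - <<'E'
from h import *
s=arm.get_state();print(s['time_s'],w2c(s['tcp_pos']),s['joints'].round(2))
delta(c2w([83,-60,193]),YAW)
d=grab('top','t8.png')
print('bin white',caps(d,'white',(115,220,195,275)),'blue',caps(d,'blue',(115,220,195,275)),'red',caps(d,'red',(115,220,195,275)))
E
```

```text
35.9167 [ 82.38440945 -59.19748894 249.05860301] [-0.52  0.39  0.51  1.69 -0.    2.66]
d [0.6, 0.8, 56.1] rot [-0.0, 0.0, 0.002]
bin white [([562.5, 169.3, 48.0], 147)] blue [([560.4, 229.5, 48.0], 150), ([503.3, 174.0, 48.0], 157)] red []
```

View pics/t8.png

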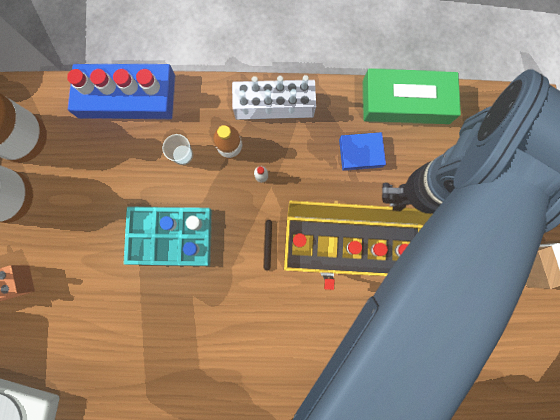

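Bin now shows the white jar at (193, 223) and the two blues untouched, with no reds left. The tool is above the lid tab. Next I'll grip the tab and shut the lid.

play_rows(
  increments=[
    [0.5,1,20,0,0,0,46],
    [0.5,1,40,0,0,0,46],
    [0.5,1,56,0,0,0,46],
    [0.5,1,56,0,0,0,46],
    [0.5,1,56,0,0,0,12],
    [0.5,1,56,0,0,0,12],
    [0.5,1,56,0,0,0,12],
    [0.5,1,56,0,0,0,12],
    [0.5,1,56,0,0,0,12],
    [0.5,1,56,0,0,0,12],
    [0.5,1,56,0,0,0,12],
  ],
  grip_force=25,
)

```text
time_s: 36.88
tcp_pos: [593.5, -262.7, 195.1]
tcp_rot: [3.14, -0.068, 0.004]
force: [-0.2, 0.5, 4.9]
finger_gap: 17.1
grip_force: 29.9
```

```bash
python3 - <<'E'
from h import *
s=arm.get_state();print(s['time_s'],w2c(s['tcp_pos']),s['finger_gap'],s['grip_force'],s['force'])
g=lambda t:np.array([60-147*np.cos(t)+3*np.sin(t),54+147*np.sin(t)+3*np.cos(t)])
for t in np.linspace(1.7,0,20)[1:]: q=g(t)-g(1.7);print([round(q[0]),0,round(-q[1])],end=',')
E
```

```text
36.8833 [ 83.56915272 -60.93960695 195.09230287] 17.14386971421244 29.94768261909485 [-0.23375022  0.53761938  4.85603161]
[-13, 0, -1],[-26, 0, -2],[-39, 0, -1],[-52, 0, 2],[-65, 0, 5],[-77, 0, 9],[-89, 0, 15],[-101, 0, 21],[-112, 0, 29],[-122, 0, 37],[-131, 0, 47],[-139, 0, 57],[-147, 0, 68],[-153, 0, 79],[-159, 0, 91],[-163, 0, 104],[-166, 0, 116],[-168, 0, 129],[-169, 0, 142],
```

play_rows(
  increments=[
    [-13,0,-1,0,0,0,12],
    [-26,0,-2,0,0,0,12],
    [-39,0,-1,0,0,0,12],
    [-52,0,2,0,0,0,12],
    [-65,0,5,0,0,0,12],
    [-77,0,9,0,0,0,12],
    [-89,0,15,0,0,0,12],
    [-101,0,21,0,0,0,12],
    [-112,0,29,0,0,0,12],
    [-122,0,37,0,0,0,12],
    [-131,0,47,0,0,0,12],
    [-139,0,57,0,0,0,12],
    [-147,0,68,0,0,0,12],
    [-153,0,79,0,0,0,12],
    [-159,0,91,0,0,0,12],
    [-163,0,104,0,0,0,12],
    [-166,0,116,0,0,0,12],
    [-168,0,129,0,0,0,12],
  ],
)

```text
time_s: 38.38
tcp_pos: [424.3, -255.6, 64.2]
tcp_rot: [3.14, -0.069, -0.001]
force: [-2.5, 0.1, 2.4]
finger_gap: 17.5
grip_force: 31.4
```

play_rows(
  increments=[
    [-1,0,7,0,0,0,12],
    [-1,0,13,0,0,0,12],
    [-1,0,16,0,0,0,12],
    [-1,0,19,0,0,0,12],
    [-1,0,19,0,0,0,12],
    [-1,0,19,0,0,0,12],
  ],
)

```text
time_s: 38.88
tcp_pos: [423.3, -255.6, 48.3]
tcp_rot: [3.14, -0.068, -0.003]
force: [-9.1, 2.1, 16.6]
finger_gap: 17.5
grip_force: 33.1
```

```bash
python3 - <<'E'
from h import *
s=arm.get_state();print(s['time_s'],w2c(s['tcp_pos']),s['finger_gap'],s['grip_force'],s['force'])
E
```

```text
38.8833 [-86.76793885 -61.21913715  48.29407643] 17.458239707408033 33.125821352005005 [-9.14223134  2.09452794 16.60997968]
```

play_rows(
  increments=[
    [0,0,-3,0,0,0,45],
    [0,0,-3,0,0,0,45],
    [0,0,-3,0,0,0,45],
    [0,0,-3,0,0,0,45],
    [-2,0,-40,0,0,0,45],
    [-4,0,-80,0,0,0,45],
    [-6,-30,-105,0,0,0,45],
    [-6,-70,-105,0,0,0,45],
    [-6,-105,-105,0,0,0,45],
    [-6,-120,-105,0,0,0,45],
    [-6,-120,-105,0,0,0,45],
    [-6,-120,-105,0,0,0,45],
    [-6,-120,-105,0,0,0,45],
  ],
)

```text
time_s: 39.97
tcp_pos: [423.3, -135.6, 149.9]
tcp_rot: [3.141, -0.068, -0.001]
force: [1.0, 1.2, 0.6]
finger_gap: 45.5
grip_force: 0.0
```

```bash
python3 - <<'E'
from h import *
s=arm.get_state();print(s['time_s'],w2c(s['tcp_pos']),s['force'])
delta(c2w([-94,60,97.6]),YAW)
for nm in('scene','top'):
    d=grab(nm);P=cloud(d);Q=(P-C0)@RC;v=hsv(d)
    m=(v[:,:,0]>20)&(v[:,:,0]<32)&(v[:,:,1]>150)&(Q[:,:,2]>45)&(abs(Q[:,:,1])<150)&(abs(Q[:,:,0])<55)
    k=Q[m];print(nm,'lid',len(k),np.median(k[:,2]),k[:,2].max(),np.polyfit(k[:,0],k[:,2],1))
    m=((v[:,:,0]<8)|(v[:,:,0]>172))&(v[:,:,1]>150)&(Q[:,:,2]>60)&(abs(Q[:,:,1]-60)<20)&(Q[:,:,0]>-120)&(Q[:,:,0]<-40)
    k=Q[m];print('lip',len(k),np.percentile(k,[5,50,95],axis=0).round(1).tolist() if len(k) else '')
    if nm=='scene': cv2.imwrite('pics/s9.png',cv2.resize(d['image'][90:230,200:350],None,fx=4,fy=4)[:,:,::-1])
E
```

```text
39.9667 [-92.01252248  58.69237091 149.8917404 ] [0.96180237 1.17246056 0.58928619]
d [-2.0, -1.3, 52.3] rot [0.0, 0.0, 0.0]
scene lid 2593 61.84164001426632 73.14150526996946 [-3.14143700e-03  6.18614241e+01]
lip 79 [[-92.0, 51.6, 104.1], [-81.0, 61.8, 109.1], [-72.7, 69.9, 112.0]]
top lid 3449 59.823328935822474 455.55073898225237 [-1.99938247e-02  6.02825979e+01]
lip 0
```

View pics/s9.png

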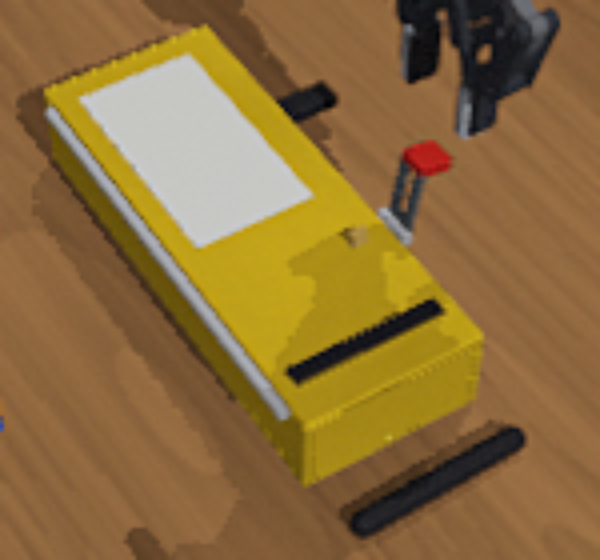

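The lid is shut flat, with its top at the starting height. The hasp stands off the front, lip at crop position (427, 158). Now I'll swing the hasp down.

play_rows(
  increments=[
    [6,-1.5,20,0,0,0,45],
    [6,-1.5,38,0,0,0,45],
    [6,-1.5,47,0,0,0,45],
    [6,-1.5,47,0,0,0,45],
    [6,-1.5,47,0,0,0,15],
    [6,-1.5,47,0,0,0,15],
    [6,-1.5,47,0,0,0,15],
    [6,-1.5,47,0,0,0,15],
    [6,-1.5,47,0,0,0,15],
    [6,-1.5,47,0,0,0,15],
    [6,-1.5,47,0,0,0,15],
    [6,-1.5,47,0,0,0,15],
  ],
  grip_force=20,
)

```text
time_s: 41.07
tcp_pos: [429.8, -135.4, 104.4]
tcp_rot: [3.137, -0.069, 0.002]
force: [-0.9, -5.3, 0.6]
finger_gap: 19.4
grip_force: 23.0
```

```bash
python3 - <<'E'
from h import *
s=arm.get_state();print(s['time_s'],w2c(s['tcp_pos']),s['finger_gap'],s['grip_force'],s['force'])
g=lambda t:np.array([46*np.cos(t)-14*np.sin(t),46*np.sin(t)+14*np.cos(t)])
for t in np.linspace(1.75,0,16)[1:]: q=g(t)-g(1.75);print([round(q[0],1),0,round(-q[1],1)],end=',')
E
```

```text
41.0667 [-85.52365784  59.11793627 104.43752057] 19.36020977372351 23.032219705637544 [-0.88824541 -5.34229552  0.63992288]
[np.float64(5.1), 0, np.float64(-2.3)],[np.float64(10.5), 0, np.float64(-3.9)],[np.float64(16.0), 0, np.float64(-4.9)],[np.float64(21.6), 0, np.float64(-5.3)],[np.float64(27.2), 0, np.float64(-5.0)],[np.float64(32.7), 0, np.float64(-4.1)],[np.float64(38.1), 0, np.float64(-2.5)],[np.float64(43.3), 0, np.float64(-0.3)],[np.float64(48.1), 0, np.float64(2.4)],[np.float64(52.7), 0, np.float64(5.7)],[np.float64(56.8), 0, np.float64(9.6)],[np.float64(60.4), 0, np.float64(13.8)],[np.float64(63.5), 0, np.float64(18.5)],[np.float64(66.0), 0, np.float64(23.5)],[np.float64(68.0), 0, np.float64(28.8)],
```

play_rows(
  increments=[
    [5,0,-2.5,0,0,0,15],
    [10.5,0,-4,0,0,0,15],
    [16,0,-5,0,0,0,15],
    [21.5,0,-5.5,0,0,0,15],
    [27,0,-5,0,0,0,15],
    [32.5,0,-4,0,0,0,15],
    [38,0,-2.5,0,0,0,15],
    [43.5,0,0,0,0,0,15],
    [48,0,2.5,0,0,0,15],
    [52.5,0,5.5,0,0,0,15],
    [57,0,9.5,0,0,0,15],
    [60.5,0,14,0,0,0,15],
    [63.5,0,18.5,0,0,0,15],
    [66,0,23.5,0,0,0,15],
    [68,0,29,0,0,0,15],
    [68.5,0,31,0,0,0,15],
    [68.5,0,31,0,0,0,15],
    [68.5,0,31,0,0,0,15],
  ],
  grip_force=20,
)

```text
time_s: 42.57
tcp_pos: [501.7, -138.6, 76.0]
tcp_rot: [3.137, -0.068, 0.014]
force: [3.3, -4.3, 5.4]
finger_gap: 19.8
grip_force: 28.9
```

```bash
python3 - <<'E'
from h import *
s=arm.get_state();print(s['time_s'],w2c(s['tcp_pos']),s['finger_gap'],s['grip_force'],s['force'])
d=grab('scene');P=cloud(d);Q=(P-C0)@RC;v=hsv(d)
m=((v[:,:,0]<8)|(v[:,:,0]>172))&(v[:,:,1]>150)&(Q[:,:,2]>60)&(abs(Q[:,:,1]-60)<20)&(abs(Q[:,:,0])<90)
k=Q[m];print('lip',len(k),np.percentile(k,[5,50,95],axis=0).round(1).tolist() if len(k) else '')
E
```

```text
42.5667 [-13.57645085  59.04911424  75.97704216] 19.78906040367588 28.923960104584694 [ 3.33077279 -4.26587974  5.3666288 ]
lip 0
```

play_rows(
  increments=[
    [0,0,0,0,0,0,45],
    [0,0,0,0,0,0,45],
    [0,0,0,0,0,0,45],
    [0,0,0,0,0,0,45],
    [0,0,-40,0,0,0,45],
    [0,0,-80,0,0,0,45],
    [0,0,-120,0,0,0,45],
    [-60,0,-140,0,0,0,45],
    [-120,0,-140,0,0,0,45],
    [-150,0,-140,0,0,0,45],
    [-180,0,-140,0,0,0,45],
    [-180,0,-140,0,0,0,45],
    [-180,0,-140,0,0,0,45],
    [-180,0,-140,0,0,0,45],
  ],
)

```text
time_s: 43.78
tcp_pos: [317.9, -128.9, 212.2]
tcp_rot: [3.141, -0.07, 0.002]
force: [0.3, 1.0, 0.6]
finger_gap: 44.9
grip_force: 0.0
```

```bash
python3 - <<'E'
from h import *
s=arm.get_state();print(s['time_s'],w2c(s['tcp_pos']),s['force'])
for nm in('top','scene'):
    d=grab(nm);P=cloud(d);Q=(P-C0)@RC;v=hsv(d)
    m=((v[:,:,0]<8)|(v[:,:,0]>172))&(v[:,:,1]>150)&(Q[:,:,2]>60)&(abs(Q[:,:,1]-60)<20)&(abs(Q[:,:,0])<90)
    k=Q[m];print('lip',len(k),np.mean(k,0),np.percentile(k,[0,50,100],axis=0).round(1).tolist() if len(k) else '')
    m=(v[:,:,0]>20)&(v[:,:,0]<32)&(v[:,:,1]>150)&(Q[:,:,2]>45)&(Q[:,:,2]<80)&(abs(Q[:,:,1])<150)&(abs(Q[:,:,0])<55)
    k=Q[m];print(nm,'lid',np.median(k[:,2]),np.polyfit(k[:,0],k[:,2],1))
a=d['image'][90:230,200:350];cv2.imwrite('pics/s10.png',cv2.resize(a,None,fx=4,fy=4)[:,:,::-1])
E
```

```text
43.7833 [-197.68141888   60.71784229  212.23061886] [0.34401295 0.99440444 0.58080424]
lip 40 [-21.87802021  60.29953367  89.78446988] [[-26.2, 50.4, 74.5], [-21.9, 60.9, 91.6], [-16.3, 69.9, 96.6]]
top lid 59.91454324834831 [-1.30216110e-03  5.98887294e+01]
lip 65 [-20.41639666  61.86496659  87.33615006] [[-27.0, 50.7, 73.0], [-20.0, 62.4, 88.0], [-16.1, 70.5, 98.0]]
scene lid 61.837962055080766 [-2.19491547e-03  6.18552606e+01]
```

View pics/s10.png

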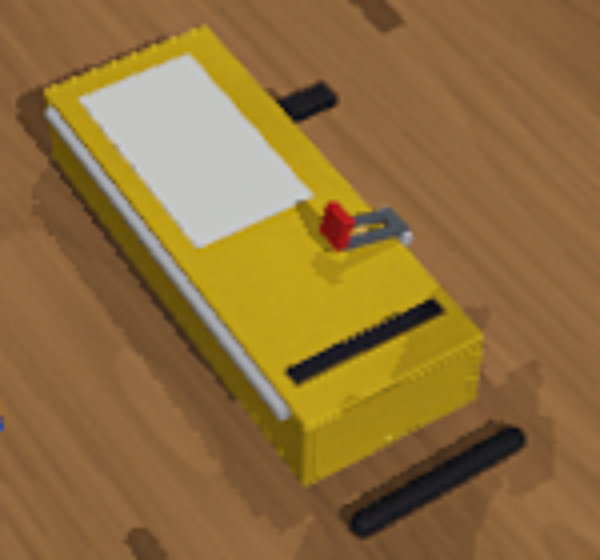

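The hasp sits about 0.2 rad short of flat, with the lip top at about 92 instead of 83 mm. I'll press it down with closed fingers.

play_rows(
  increments=[
    [40,0.5,0,0,0,0,0],
    [80,0.5,0,0,0,0,0],
    [120,0.5,0,0,0,0,0],
    [160,0.5,0,0,0,0,0],
    [178,0.5,30,0,0,0,0],
    [178,0.5,65,0,0,0,0],
    [178,0.5,90,0,0,0,0],
    [178,0.5,100,0,0,0,0],
    [178,0.5,100,0,0,0,0],
    [178,0.5,100,0,0,0,0],
  ],
)

```text
time_s: 44.72
tcp_pos: [496.0, -136.9, 111.9]
tcp_rot: [-3.14, 0.067, 0.002]
force: [-0.8, 0.1, 1.0]
finger_gap: -0.0
grip_force: 0.0
```

play_rows(
  increments=[
    [0,0,5,0,0,0,0],
    [0,0,10,0,0,0,0],
    [0,0,14,0,0,0,0],
    [0,0,18,0,0,0,0],
    [0,0,21,0,0,0,0],
    [0,0,23,0,0,0,0],
    [0,0,23,0,0,0,0],
    [0,0,23,0,0,0,0],
  ],
)

```text
time_s: 45.38
tcp_pos: [496.8, -137.7, 93.5]
tcp_rot: [3.139, -0.068, 0.006]
force: [-3.7, 1.6, 15.8]
finger_gap: 0.2
grip_force: 7.3
```

```bash
python3 - <<'E'
from h import *
s=arm.get_state();print(s['time_s'],w2c(s['tcp_pos']),s['force'],s['finger_gap'])
E
```

```text
45.3833 [-18.56661246  59.76100914  93.50352909] [-3.65272968  1.55710281 15.7794328 ] 0.17377903012520293
```

play_rows(
  increments=[
    [0,0,-20,0,0,0,0],
    [0,0,-60,0,0,0,0],
    [0,0,-100,0,0,0,0],
    [-60,0,-140,0,0,0,0],
    [-120,0,-140,0,0,0,0],
    [-180,0,-140,0,0,0,0],
    [-180,0,-140,0,0,0,0],
    [-180,0,-140,0,0,0,0],
    [-180,0,-140,0,0,0,0],
    [-180,0,-140,0,0,0,0],
  ],
)

```text
time_s: 46.22
tcp_pos: [315.6, -129.7, 229.8]
tcp_rot: [3.139, -0.07, 0.004]
force: [0.9, 0.1, -0.2]
finger_gap: 0.1
grip_force: 0.0
```

```bash
python3 - <<'E'
from h import *
for nm in('top','scene'):
    d=grab(nm);P=cloud(d);Q=(P-C0)@RC;v=hsv(d)
    m=((v[:,:,0]<8)|(v[:,:,0]>172))&(v[:,:,1]>150)&(Q[:,:,2]>60)&(abs(Q[:,:,1]-60)<20)&(abs(Q[:,:,0])<90)
    k=Q[m];print('lip',len(k),np.mean(k,0),np.percentile(k,[0,50,100],axis=0).round(1).tolist() if len(k) else '')
    m=(v[:,:,0]>20)&(v[:,:,0]<32)&(v[:,:,1]>150)&(Q[:,:,2]>45)&(Q[:,:,2]<80)&(abs(Q[:,:,1])<150)&(abs(Q[:,:,0])<55)
    k=Q[m];print(nm,'lid',np.median(k[:,2]),np.polyfit(k[:,0],k[:,2],1))
    b=(115,220,195,275) if nm=='top' else (310,445,235,360)
    for c in('white','blue','red'): print(c,caps(d,c,b))
cv2.imwrite('pics/s11.png',d['image'][:,:,::-1])
E
```

```text
lip 29 [-17.61704534  60.53367538  82.11927302] [[-21.1, 51.0, 75.2], [-17.3, 60.5, 81.5], [-14.4, 70.2, 86.2]]
top lid 59.882797635189206 [-1.50306479e-03  5.98474618e+01]
white [([562.4, 169.1, 48.0], 147)]
blue [([560.4, 229.4, 48.0], 151), ([503.3, 174.1, 48.0], 158)]
red []
lip 57 [-16.50889957  62.52912681  77.69813127] [[-22.5, 50.3, 65.8], [-15.6, 63.1, 79.4], [-13.2, 70.3, 86.2]]
scene lid 61.80422762776675 [-5.29643418e-03  6.18313713e+01]
white [([566.4, 173.4, 48.0], 258), ([522.6, 188.3, 48.0], 38), ([580.1, 242.8, 48.0], 40)]
blue [([505.0, 174.8, 48.0], 203), ([562.1, 230.3, 48.0], 235)]
red []
```

View pics/s11.png

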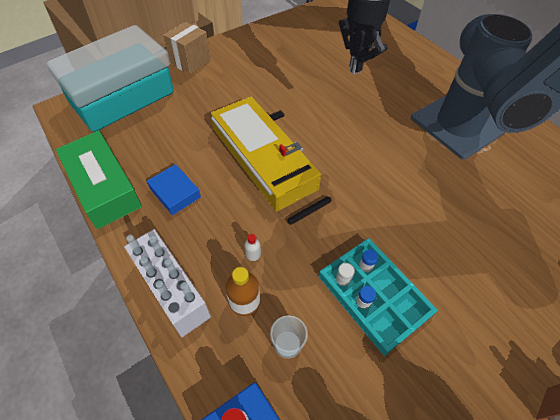

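The hasp lies flat at (290, 149), as it did at the start. The lid is shut, the white jar is in the bin at (345, 272), and both blues and the bystanders are unmoved. Handing in.

```bash
python3 -c "
from bench import arm
print(arm.finish_job())"
```

```text
the job is handed in; nothing more can be done
None
```

The kit is restocked and handed in at about 46 s: four red jars are in the case, the one used jar is in the bin, the lid is shut and the hasp is flat over the catch.

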